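# Unpack a bangle case from its delivery carton onto the display tray

## Robot

A 7-joint arm with a two-finger parallel gripper is mounted at the origin on the work surface. World frame = base frame: x ahead of the robot, y to its left, z up, the work surface at z = 0. Lengths are in m, angles in rad, forces in N, time in s.
With the tool pointing down it reaches from about 0.425 to 0.875 m from the base axis. Payload 4.7 kg.
Tool frame: the origin (TCP) lies midway between the tips of the shut fingers; the grasp point (between the pads) lies 19 mm behind it; z points along the fingers, x is the direction in which the jaws open and shut, and the axes are right-handed (so a half turn about z gives the same grasp; the last joint's range is limited). The gripper opens to 87 mm and grips with 3 to 60 N. Pads are 19 mm wide; open, the fingers measure 117 mm over their backs; the gripper's body (75 mm by 190 mm) begins 51 mm behind the grasp point.
Start: joints at [-1.23, 0.321, -0.07, 1.45, 0.023, 1.371, -0.057], TCP at [0.209, 0.616, 0.223] pointing down, gripper open.
Joint ranges: [-2.86, 2.86], [-0.3, 2.09], [-1.38, 1.24], [0.06, 2.45], [-1.56, 4.7], [0.09, 2.05], [-2.69, 2.69]. Speed limits (rad/s): [2.57, 2.57, 3.14, 3.14, 3.14, 3.14, 3.14].

## Interface

Orientations are given as a rotation vector (axis times angle).
In Python, from bench import get_state, eyes, ticket gives the robot as it stands.
- The arm moves only by the tool carry_out, never from a script. Its argument "motion" is a list of rows, each a list of 2 entries, a list of its own where there are three numbers: the shift along the world's x, y, z in m, then the turn about the world's z in rad. A call has 1 to 20 rows; each row is the pose to reach, as a shift and turn from the pose commanded when the call began; what a row does not reach only later rows make up. A row lasts 1/10 s, in which the tool goes at most 50 mm and 8.59 degrees, less where a joint would pass 70% of its speed; a pose out of reach is approached as far as the arm can. A call with a gripper value outside its range is refused whole. "grip" is the gripper command: -1 is fully open, 1 is shut, values between are in proportion, set as the call begins (left out, the last holds). The fingers move at their own pace and stop on an object; "squeeze" is the grip in N (left out, the last holds). Time passes only in rows, so rows that repeat a pose let the fingers close. It gives the time, the measured TCP pose, the force and the opening at its end, in the units of the state.
- get_state(): the state, without advancing time (a new reading comes with each control period).
- eyes.get_image(name): name is "scene" or "side" or "wrist"; returns a dict with "pixels" (480x640x3 uint8, blue, green, red), "mtx" (3x3 intrinsics, pixels), "dist_coeffs" ([k1, k2, p1, p2, k3] as OpenCV has them; the pictures are not rectified), "extrinsics" (4x4, takes a point from camera to world coordinates). Camera axes: x right, y down, z forward; pixel columns grow to the right and rows downward; lengths in m; the calibration is good to about 2 mm. A picture is of the moment at which its call begins. There is no depth.
- ticket.close_job(): hands the job in, once; it reports no verdict.
The state is a dict: "time": time; "joint_positions": joint angles; "qd": joint speeds; "joint_torque": joint torques, N m; "position": TCP position; "tool_rot": TCP orientation; "ft_force": force on the tool from outside, world axes, zero at the start; "torque": the same for the moment, N m; "grip_width": opening from 0.0 (shut) to 1.0 (fully open).
Only numpy, scipy, OpenCV 4.12 (cv2) and the standard library are available. Lean on these libraries where they do the work, as an engineer would, in place of code of your own. Each camera call takes 0.05 s, during which the arm holds its last target. There are 200 camera calls.

## Task

Fold both flaps of the delivery carton right back, well past upright, so that they stay leaning outward. Then take the navy case out of the carton, keeping it the right way up, and lower it (do not drop it) onto the green floor of the gold-rimmed tray: in the middle, lying flat and lined up with the tray's long side. Leave the bangle stand, the white pot and the red ring box where they are.

Things in the scene. Friction and masses are not known exactly. Their poses are not given: they have to be found in the camera images.
- carton: brown cardboard carton, 190 (its x) x 210 (its y) x 100 mm high, stuck fast to the counter, open on top but for two flaps. Origin at the centre of its underside, z up. Walls 4 mm (inside 182 x 202 mm); a white packing board inside lies 25 mm above the counter, the wall tops 100 mm above it. Its two small end flaps (x ends) are already folded down flat against the outside, reaching 103 mm either way in x. The two long flaps are hinged on the tops of its +y and -y walls.
- flap_left (a joint): angle of the flap on the carton's +y wall: 0 = level, covering the carton; pi/2 = upright; more = leaning outward; stop at 2.4. Card 184 mm long (carton x), 70 mm from crease to free edge, 4 mm thick. Sprung ajar at the start (0.7 to 1.05). The crease is stiff (0.06 N m, under 1 N at the edge), so the flap stays wherever it is left. At level the two free edges would be 66 mm apart.
- flap_right (a joint): the same for the flap on the carton's -y wall, its mirror image; it also opens upward and outward.
- flap_left_crease (a point): middle of the left flap's crease (hinge line, running along carton x), 102 mm above the counter and 103 mm from the carton's middle along its +y.
- flap_right_crease (a point): the same for the right flap, 103 mm along carton -y.
- flap_left_edge (a point): middle of the left flap's free edge, moves with the flap.
- flap_right_edge (a point): middle of the right flap's free edge, moves with the flap.
- case: navy presentation case with a thin gold band and clasp, rigid and closed, 50 mm wide (its x) x 130 mm long (its y) x 45 mm high, 0.15 to 0.35 kg. Origin at the centre of its underside, z up through its lid. It lies loose on the packing board near the middle of the carton, its long side roughly along the carton's y (within about 0.25 rad), its top 30 mm below the carton's wall tops.
- tray: display tray with a gold rim and green floor, 180 (its x) x 250 mm (its y, the long side) outside, fixed to the counter. Origin at the centre of its underside, z up. The green floor, 160 x 230 mm, lies 30 mm above the counter, the rim 50 mm above the counter. It stands on the other side (left or right) of the robot from the carton.
- bangle_stand: bystander: white padded T-shaped stand with dark and brass bangles, 195 mm long, 138 mm high, behind the work. Origin at the centre of its underside.
- finding_pot: bystander: small white cup, 70 mm wide and 70 mm high, between the carton and the tray, on the robot's side. Origin at the centre of its underside.
- ring_box: bystander: small dark red box, 60 x 60 x 47 mm, between the carton and the tray. Origin at the centre of its underside.
There are look-alikes about, which are no part of the job. What is meant by the case is not turquoise, and is the smaller of those in its own colour.

How it is judged:
On the way, in this order (a step that is already met when the one before it is completed fails the run):
1. both flaps are folded back past 1.75 rad (100 degrees) while the case still lies in the carton (value of joint each of flap_left, flap_right above 1.75 rad and z of case in the frame of carton below 0.035 m), for 0.2 s.
2. the case, still held in the fingers, has been lowered to within 10 mm of the tray's floor (contact force between the fingers and case above 0.3 N and z of case in the frame of tray below 0.04 m and x of case in the frame of tray between -0.055 and 0.055 m and y of case in the frame of tray between -0.055 and 0.055 m), for 0.04 s.
At the end, for the whole second after the job is handed in: Both flaps stand open past 1.75 rad (100 degrees). The case lies flat (within 0.1 rad) and right way up on the tray's green floor (within 4 mm in height), its centre within 30 mm across and 35 mm along of the tray's middle, its long side within 0.2 rad of the tray's, at rest (value of joint each of flap_left, flap_right above 1.75 rad and x of case in the frame of tray between -0.03 and 0.03 m and y of case in the frame of tray between -0.035 and 0.035 m and z of case in the frame of tray between 0.026 and 0.034 m and angle between case's own z axis and vertical below 0.1 rad and angle between the y axis of case and the y axis of tray, either way round below 0.2 rad and linear speed of case below 0.02 m/s); the robot touches nothing.
It fails at once if the bangle stand is shifted by more than 30 mm (distance of bangle_stand from where it was at the start of the episode above 0.03 m).
It fails at once if the pot is shifted by more than 30 mm (distance of finding_pot from where it was at the start of the episode above 0.03 m).
It fails at once if the ring box is shifted by more than 30 mm (distance of ring_box from where it was at the start of the episode above 0.03 m).
It fails at once if the case is tipped by more than 0.6 rad (35 degrees) (angle between case's own z axis and vertical above 0.6 rad).
It also fails if it takes over 70 s, if anything falls off the work surface, if the arm or the gripper's body presses on something with over 40 N, if the wrist force passes 120 N, or if a joint passes its speed limit or range.

## Working session

There is one attempt and no reset: what is moved stays moved. The work goes in short steps, Python scripts to look and compute and a tool call to move; the robot and the scene stay as the last step left them, time stands still between calls to the robot, and variables do not carry over. Pictures are saved under pics/ and viewed, about 8 in all and at most 12, crops included, and the job is handed in when it is done.

Besides the shell and the picture viewer there is one more tool, called after ">>>" by a JSON object that holds its "fn" and its "kwargs". carry_out: Moves the arm, as the interface text tells. Its arguments: {"type":"object","properties":{"motion":{"type":"array","items":{"type":"array"}},"grip":{"type":"number"},"squeeze":{"type":"number"}},"required":["motion"]}

```bash
mkdir -p pics
cat > h.py <<'E'
import numpy as np, cv2
from bench import get_state, eyes, ticket
def grab(n,f=None):
    d=eyes.get_image(n)
    if f: cv2.imwrite('pics/'+f,d['pixels'])
    return d
def ray(d,uv):
    K=np.array(d['mtx'],float);D=np.array(d['dist_coeffs'],float);T=np.array(d['extrinsics'])
    p=cv2.undistortPoints(np.array(uv,float).reshape(-1,1,2),K,D).reshape(-1,2)
    v=np.c_[p,np.ones(len(p))]@T[:3,:3].T
    return T[:3,3],v
def onz(d,uv,z):
    o,v=ray(d,uv); return o+v*((z-o[2])/v[:,2])[:,None]
def proj(d,P):
    T=np.linalg.inv(np.array(d['extrinsics']))
    return cv2.projectPoints(np.array(P,float).reshape(-1,1,3),cv2.Rodrigues(T[:3,:3])[0],T[:3,3],np.array(d['mtx'],float),np.array(d['dist_coeffs'],float))[0].reshape(-1,2)
E
python3 - <<'E'
from h import *
import pickle
ds={n:grab(n,n+'0.png') for n in('scene','side','wrist')}
pickle.dump(ds,open('d0.pkl','wb'))
for n in ds: print(n,np.round(ds[n]['extrinsics'],3).tolist())
s=get_state();print(s['tool_rot'],s['position'],s['time'],s['grip_width'])
E
```

```text
scene [[-0.64, 0.558, -0.529, 1.046], [0.769, 0.466, -0.438, 0.347], [0.002, -0.687, -0.726, 0.755], [0.0, 0.0, 0.0, 1.0]]
side [[0.899, -0.323, 0.296, 0.232], [-0.438, -0.689, 0.577, -0.636], [0.018, -0.649, -0.761, 0.831], [0.0, 0.0, 0.0, 1.0]]
wrist [[0.321, 0.91, 0.261, 0.137], [0.947, -0.309, -0.089, 0.64], [-0.001, 0.276, -0.961, 0.384], [0.0, 0.0, 0.0, 1.0]]
[ 2.55251745e+00  1.83000021e+00 -1.76391725e-03] [0.20855113 0.61520943 0.2217227 ] 0.15 0.9969650712777357
```

View pics/scene0.png

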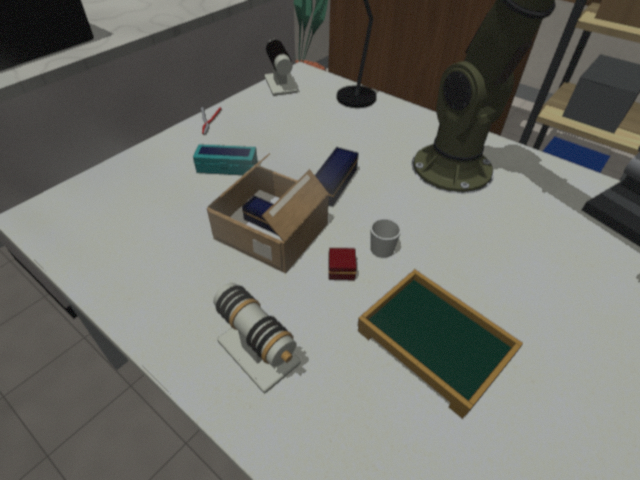

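View pics/side0.png

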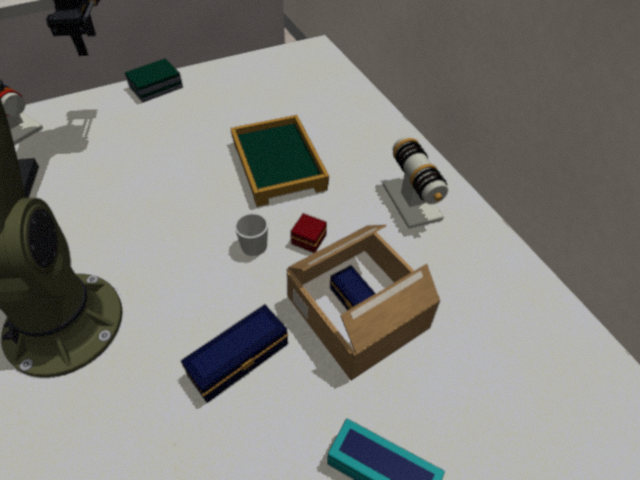

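Candidates for the case are the navy case in the carton (scene 262,212; side 352,287), the large navy case outside it (scene 337,172; side 237,348) and the turquoise box with a navy lid (scene 225,158; side 385,460). I choose the small navy one in the carton. The tray's green floor is at scene (440,335) and side (280,155). Next I check the choice in a close crop.

Run:
```python
from h import *
import pickle
ds=pickle.load(open('d0.pkl','rb'))
a=cv2.resize(ds['side']['pixels'][215:385,275:450],None,fx=2.28,fy=2.28,interpolation=2)
b=cv2.resize(ds['scene']['pixels'][140:280,190:340],None,fx=2.6,fy=2.6,interpolation=2)
h=max(a.shape[0],b.shape[0]);c=np.zeros((h,a.shape[1]+b.shape[1],3),np.uint8)
c[:a.shape[0],:a.shape[1]]=a;c[:b.shape[0],a.shape[1]:]=b
print(a.shape,b.shape);cv2.imwrite('pics/crop1.png',c)
# tray floor green
for n in('scene','side'):
    d=ds[n];hsv=cv2.cvtColor(d['pixels'],cv2.COLOR_BGR2HSV)
    m=cv2.inRange(hsv,(65,90,20),(95,255,140)); cs,_=cv2.findContours(m,0,2)
    cs=[q for q in cs if cv2.contourArea(q)>1500]
    for q in cs:
        q=cv2.convexHull(q)
        P=onz(d,q.reshape(-1,2),.03); r=cv2.minAreaRect(P[:,:2].astype(np.float32)*1000)
        print(n,'green',cv2.contourArea(q),r)
    # red
    m=cv2.inRange(hsv,(0,150,50),(6,255,255))|cv2.inRange(hsv,(172,150,50),(180,255,255))
    cs,_=cv2.findContours(m,0,2)
    for q in cs:
        if cv2.contourArea(q)>150: print(n,'red',onz(d,q.reshape(-1,2).mean(0),.03))
print('pot',onz(ds['scene'],[385,232],.07),onz(ds['side'],[252,225],.07))
print('stand',onz(ds['scene'],[258,322],.12),onz(ds['side'],[420,170],.12))
print('carton bottom scene: ',onz(ds['scene'],[[213,228],[285,272],[328,222]],.0), 'side', onz(ds['side'],[[351,378],[436,318]],0))
```

```text
(388, 399, 3) (364, 390, 3)
scene green 7614.0 ((543.7242431640625, 242.85540771484375), (225.83639526367188, 144.4723663330078), 83.60853576660156)
scene red [[ 0.51508591 -0.0013957   0.03      ]]
side green 3265.5 ((553.460205078125, 254.53274536132812), (203.6954803466797, 151.83445739746094), 83.61001586914062)
side red [[ 0.52164476 -0.00230216  0.03      ]]
pot [[0.41351296 0.03086132 0.07      ]] [[0.40412873 0.02287084 0.07      ]]
stand [[0.78505583 0.00727763 0.12      ]] [[ 0.7745949  -0.02505743  0.12      ]]
carton bottom scene:  [[ 0.61120057 -0.33726914  0.        ]
 [ 0.60171199 -0.10421076  0.        ]
 [ 0.41103866 -0.13146218  0.        ]] side [[ 0.45073156 -0.33231819  0.        ]
 [ 0.6585827  -0.2952956   0.        ]]
```

View pics/crop1.png

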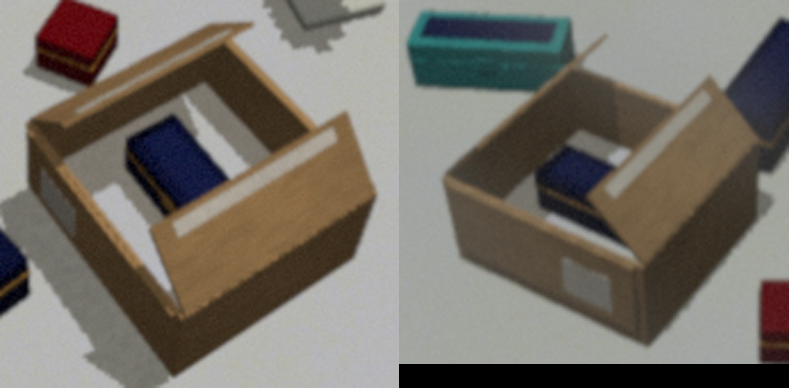

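The crop confirms it: navy, gold band, lying on the white board between two ajar flaps at side (352,287). Next comes the carton pose.

Run:
```python
from h import *
import pickle
ds=pickle.load(open('d0.pkl','rb'))
S=lambda p:np.array(p)/2.28+[275,215]
C=lambda p:(np.array(p)-[399,0])/2.6+[190,140]
print('side near crease',onz(ds['side'],S([[180,312],[375,193]]),.102))
print('side far-left top corner',onz(ds['side'],S([[30,122],[310,130]]),.1))
print('side bottoms',onz(ds['side'],S([[175,376],[357,258],[32,188]]),0))
print('scene tops',onz(ds['scene'],C([[445,180],[640,268],[757,148],[582,68]]),.1))
print('scene bottoms',onz(ds['scene'],C([[460,256],[647,345],[757,198]]),0))
print('flap edges: right, side',onz(ds['side'],S([[152,230],[346,113]]),.16),'left, scene',onz(ds['scene'],C([[592,190],[712,78]]),.16))
print('case top scene/side',onz(ds['scene'],C([[537,180],[570,150]]),.07),onz(ds['side'],S([[127,152],[175,116]]),.07))
```

```text
side near crease [[ 0.44922739 -0.3320793   0.102     ]
 [ 0.63290539 -0.30883688  0.102     ]]
side far-left top corner [[ 0.41980037 -0.1314073   0.1       ]
 [ 0.62073235 -0.23509671  0.1       ]]
side bottoms [[ 0.45025254 -0.3360819   0.        ]
 [ 0.63806129 -0.31033721  0.        ]
 [ 0.41872948 -0.1288347   0.        ]]
scene tops [[ 0.63616511 -0.30182339  0.1       ]
 [ 0.60561533 -0.1010246   0.1       ]
 [ 0.42951246 -0.12109852  0.1       ]
 [ 0.44489349 -0.3243186   0.1       ]]
scene bottoms [[ 6.34684270e-01 -3.08779921e-01  0.00000000e+00]
 [ 6.02658807e-01 -1.02174955e-01  0.00000000e+00]
 [ 3.94586578e-01 -1.45523016e-01  1.11022302e-16]]
flap edges: right, side [[ 0.44375938 -0.29340527  0.16      ]
 [ 0.62192662 -0.26635442  0.16      ]] left, scene [[ 0.60793602 -0.1456221   0.16      ]
 [ 0.4378946  -0.16627726  0.16      ]]
case top scene/side [[ 0.56400214 -0.2676519   0.07      ]
 [ 0.51523201 -0.27431429  0.07      ]] [[ 0.48757862 -0.17279523  0.07      ]
 [ 0.54078614 -0.15711408  0.07      ]]
```

>>> {"fn": "carry_out", "kwargs": {"motion": [[[0.04,-0.03,0.03],-0.06],[[0.08,-0.06,0.05],-0.12],[[0.12,-0.09,0.05],-0.18],[[0.16,-0.12,0.05],-0.24],[[0.2,-0.15,0.05],-0.3],[[0.23,-0.18,0.05],-0.36],[[0.25,-0.22,0.05],-0.42],[[0.27,-0.26,0.05],-0.48],[[0.28,-0.3,0.05],-0.54],[[0.29,-0.35,0.05],-0.6],[[0.295,-0.4,0.05],-0.66],[[0.3,-0.45,0.05],-0.72],[[0.303,-0.5,0.05],-0.78],[[0.306,-0.55,0.05],-0.84],[[0.308,-0.6,0.05],-0.9],[[0.31,-0.65,0.05],-0.95],[[0.313,-0.7,0.05],-1.0],[[0.316,-0.75,0.05],-1.05],[[0.318,-0.8,0.05],-1.1],[[0.318,-0.833,0.05],-1.1]], "grip": 1}}

```text
time: 2.15
position: [0.5257, -0.2214, 0.2727]
tool_rot: [3.133, 0.219, 0.0]
ft_force: [-0.4, 0.2, -0.2]
grip_width: 0.006
```

>>> {"fn": "carry_out", "kwargs": {"motion": [[[0,0,-0.04],0],[[0,0,-0.08],0],[[0,0,-0.12],0],[[0,0,-0.145],0],[[0,0,-0.145],0],[[-0.003,0.02,-0.145],0],[[-0.006,0.04,-0.145],0],[[-0.009,0.06,-0.145],0],[[-0.011,0.075,-0.145],0],[[-0.013,0.09,-0.145],0],[[-0.015,0.1,-0.145],0],[[-0.016,0.11,-0.145],0],[[-0.016,0.113,-0.145],0],[[-0.016,0.113,-0.145],0]]}}

```text
time: 3.55
position: [0.5109, -0.1037, 0.1279]
tool_rot: [-3.133, -0.227, -0.001]
ft_force: [0.2, -0.4, 0.4]
grip_width: 0.002
```

Run:
```python
from h import *
a=grab('scene');b=grab('side')
c=np.hstack([cv2.resize(a['pixels'][110:300,170:380],(400,362)),cv2.resize(b['pixels'][180:390,240:472],(400,362))])
cv2.imwrite('pics/c2.png',c)
```

```text
(no output)
```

View pics/c2.png

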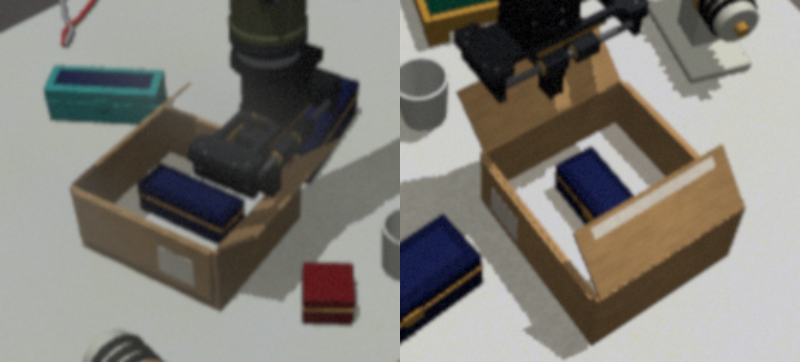

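The left flap (right of centre in the scene half) now leans well outward. The right flap is still ajar, so I sweep it next.

>>> {"fn": "carry_out", "kwargs": {"motion": [[[0.006,-0.04,0],0],[[0.012,-0.08,0],0],[[0.016,-0.11,0],0],[[0.019,-0.135,0],0],[[0.022,-0.155,0],0],[[0.025,-0.175,0],0],[[0.028,-0.19,0],0],[[0.03,-0.205,0],0],[[0.032,-0.216,0],0],[[0.033,-0.226,0],0],[[0.033,-0.227,0],0],[[0.033,-0.227,0],0]]}}

```text
time: 4.85
position: [0.5435, -0.3324, 0.1277]
tool_rot: [3.132, 0.225, 0.0]
ft_force: [0.5, -0.0, 0.4]
grip_width: 0.006
```

>>> {"fn": "carry_out", "kwargs": {"motion": [[[-0.003,0.02,0.01],0],[[-0.006,0.04,0.04],0],[[-0.009,0.06,0.08],0],[[-0.015,0.07,0.12],0],[[-0.03,0.08,0.16],0],[[-0.05,0.08,0.18],0],[[-0.05,0.08,0.18],0],[[-0.05,0.08,0.18],0]], "grip": -1}}

```text
time: 5.65
position: [0.4939, -0.2515, 0.3079]
tool_rot: [-3.133, -0.226, -0.004]
ft_force: [0.2, 0.4, -1.1]
grip_width: 0.652
```

Run:
```python
from h import *
import pickle
a=grab('scene');b=grab('side');w=grab('wrist')
pickle.dump((a,b,w),open('d1.pkl','wb'))
c=np.hstack([cv2.resize(b['pixels'][180:390,240:472],(400,362)),cv2.resize(w['pixels'],(400,300+62))])
cv2.imwrite('pics/c3.png',c); print(get_state()['position'])
```

```text
[ 0.4937266  -0.25083764  0.30592747]
```

View pics/c3.png

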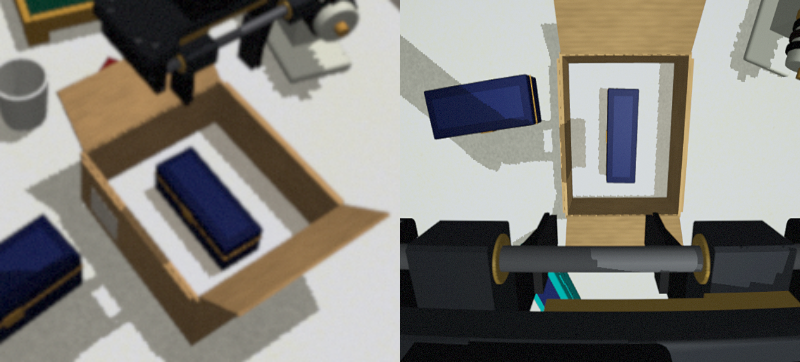

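Both flaps lean outward. In the wrist view the case is fully visible at about (354,179). Now to measure the case and estimate the flap angles.

Run:
```python
from h import *
import pickle
a,b,w=pickle.load(open('d1.pkl','rb'))
for n,d,s in(('wrist',w,(354,179)),('side',b,(362,300))):
    hsv=cv2.cvtColor(d['pixels'],cv2.COLOR_BGR2HSV)
    m=cv2.inRange(hsv,(108,100,30),(130,255,255))
    cs,_=cv2.findContours(m,0,2)
    for q in cs:
        if cv2.contourArea(q)>800 and cv2.pointPolygonTest(q,s,False)>=0:
            P=onz(d,q.reshape(-1,2),.07); print(n,cv2.minAreaRect(P[:,:2].astype(np.float32)*1000))
# wrist: carton tops & flap free edges
W=lambda p:(np.array(p)-[400,0])*[1.6,480/362]
print(onz(w,W([[558,56],[692,56],[684,212],[565,213]]),.1))
S=lambda p:np.array(p)*.58+[240,180]
# flap edge corners: intersect side ray with vertical carton-y planes x'=+-.092 -> angle
c=np.array([.527,-.218]);y=.145;R=np.array([[np.cos(y),np.sin(y)],[-np.sin(y),np.cos(y)]])
for px,xx in(((60,93),-.092),((388,212),.092),((203,62),.092)):
    o,v=ray(b,S(px));oo=R@(o[:2]-c);vv=R@v[0][:2];t=(xx-oo[0])/vv[0];print(px,'carton y,z',oo[1]+t*vv[1],o[2]+t*v[0][2])
```

```text
wrist ((523.3637084960938, -218.60633850097656), (48.310367584228516, 126.53206634521484), 7.600781440734863)
side ((523.0611572265625, -222.09014892578125), (47.82615280151367, 127.44485473632812), 7.4549479484558105)
[[ 0.4146337  -0.13361871  0.1       ]
 [ 0.60436413 -0.10522424  0.1       ]
 [ 0.63884375 -0.30026246  0.1       ]
 [ 0.44552483 -0.3296512   0.1       ]]
(60, 93) carton y,z 0.14585845998971458 0.15328747704791013
(388, 212) carton y,z -0.15169531552878948 0.15180087274946918
(203, 62) carton y,z 0.13530958260697723 0.10031099017798162
```

>>> {"fn": "carry_out", "kwargs": {"motion": [[[0.015,0.017,0],-0.01],[[0.029,0.033,-0.02],-0.01],[[0.029,0.033,-0.06],-0.01],[[0.029,0.033,-0.1],-0.01],[[0.029,0.033,-0.14],-0.01],[[0.029,0.033,-0.17],-0.01],[[0.029,0.033,-0.2],-0.01],[[0.029,0.033,-0.22],-0.01],[[0.029,0.033,-0.24],-0.01],[[0.029,0.033,-0.255],-0.01],[[0.029,0.033,-0.265],-0.01],[[0.029,0.033,-0.265],-0.01],[[0.029,0.033,-0.265],-0.01]]}}

```text
time: 7.1
position: [0.523, -0.2186, 0.0428]
tool_rot: [3.134, 0.21, 0.0]
ft_force: [-0.1, -0.4, 0.5]
grip_width: 1.001
```

>>> {"fn": "carry_out", "kwargs": {"motion": [[[0,0,0],0],[[0,0,0],0],[[0,0,0],0],[[0,0,0],0],[[0,0,0],0],[[0,0,0],0],[[0,0,0],0],[[0,0,0],0]], "grip": 1, "squeeze": 30}}

```text
time: 7.9
position: [0.5228, -0.2184, 0.0427]
tool_rot: [-3.135, -0.21, -0.001]
ft_force: [0.0, 0.6, 1.1]
grip_width: 0.574
```

Opening is 50 mm, so the case is held. Lift, carry and stop above the tray.

>>> {"fn": "carry_out", "kwargs": {"motion": [[[0,0,0.01],0],[[0,0,0.03],0],[[0,0,0.06],0],[[0,0,0.1],0],[[0,0,0.14],0],[[0,0,0.175],0],[[0,0,0.195],0],[[0,0,0.2],0]]}}

```text
time: 8.7
position: [0.5236, -0.2192, 0.2457]
tool_rot: [3.133, 0.21, 0.007]
ft_force: [0.6, -0.9, -2.1]
grip_width: 0.573
```

>>> {"fn": "carry_out", "kwargs": {"motion": [[[0,0.015,0],0],[[0.002,0.04,0],-0.02],[[0.004,0.075,0],-0.04],[[0.006,0.11,0],-0.06],[[0.008,0.15,0],-0.08],[[0.01,0.19,0],-0.1],[[0.013,0.23,0],-0.12],[[0.016,0.27,0],-0.14],[[0.019,0.31,0],-0.16],[[0.022,0.35,0],-0.18],[[0.025,0.385,0],-0.2],[[0.027,0.415,0],-0.22],[[0.029,0.44,0],-0.24],[[0.03,0.455,0],-0.245],[[0.03,0.462,0],-0.245],[[0.03,0.462,0],-0.245],[[0.03,0.462,0],-0.245]]}}

```text
time: 10.4
position: [0.5529, 0.2417, 0.2424]
tool_rot: [3.135, -0.177, -0.0]
ft_force: [-0.5, 0.1, -2.2]
grip_width: 0.571
```

Run:
```python
from h import *
a=grab('scene');b=grab('side')
c=np.hstack([cv2.resize(a['pixels'],(400,300)),cv2.resize(b['pixels'],(400,300))])
cv2.imwrite('pics/c4.png',c); print(get_state()['ft_force'],get_state()['grip_width'])
```

```text
[-0.18732469  0.25176426 -0.80368547] 0.573444655185354
```

View pics/c4.png

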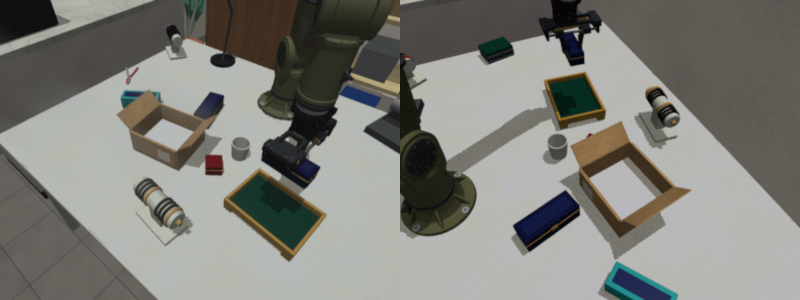

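The case is held level above the tray, the carton is empty, both flaps are open and nothing else has moved. Lower it.

>>> {"fn": "carry_out", "kwargs": {"motion": [[[0,0,-0.02],0],[[0,0,-0.05],0],[[0,0,-0.08],0],[[0,0,-0.11],0],[[0,0,-0.135],0],[[0,0,-0.155],0],[[0,0,-0.17],0],[[0,0,-0.18],0],[[0,0,-0.186],0],[[0,0,-0.189],0],[[0,0,-0.191],0],[[0,0,-0.192],0],[[0,0,-0.193],0],[[0,0,-0.193],0],[[0,0,-0.193],0]]}}

```text
time: 12.0
position: [0.5528, 0.2437, 0.0498]
tool_rot: [-3.137, 0.174, -0.001]
ft_force: [0.1, -0.2, -1.6]
grip_width: 0.571
```

Run:
```python
from h import *
a=grab('scene');b=grab('side')
c=np.hstack([cv2.resize(a['pixels'][250:430,340:540],(400,360)),cv2.resize(b['pixels'][80:224,220:380],(400,360))])
cv2.imwrite('pics/c5.png',c); s=get_state();print(s['ft_force'],s['position'])
```

```text
[ 0.1011242  -0.05896878 -2.12145687] [0.55280129 0.24368197 0.04976745]
```

View pics/c5.png

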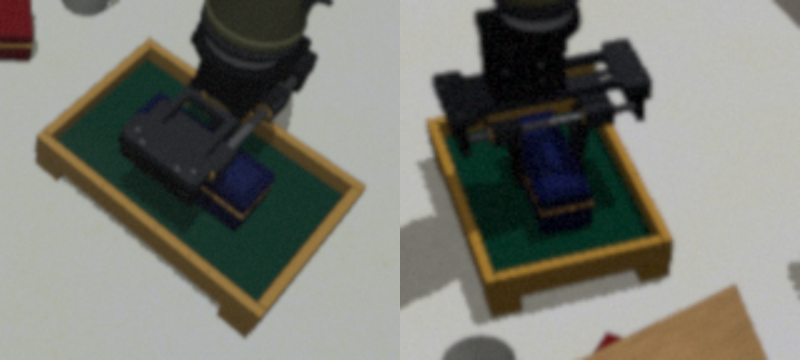

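The case is centred and lined up, and the force still shows its full weight, so it hangs about 2 mm above the floor. Ease it down.

>>> {"fn": "carry_out", "kwargs": {"motion": [[[0,0,-0.001],0],[[0,0,-0.001],0],[[0,0,-0.002],0],[[0,0,-0.002],0],[[0,0,-0.002],0]]}}

```text
time: 12.6
position: [0.5528, 0.2437, 0.0478]
tool_rot: [-3.137, 0.174, -0.0]
ft_force: [0.1, 0.3, -1.1]
grip_width: 0.573
```

>>> {"fn": "carry_out", "kwargs": {"motion": [[[0,0,-0.001],0],[[0,0,-0.001],0],[[0,0,-0.001],0]]}}

```text
time: 12.9
position: [0.5528, 0.2437, 0.0477]
tool_rot: [-3.136, 0.174, -0.0]
ft_force: [-2.7, -1.4, 6.3]
grip_width: 0.572
```

Contact with the floor (+6 N). Release and rise.

>>> {"fn": "carry_out", "kwargs": {"motion": [[[0,0,0],0],[[0,0,0],0],[[0,0,0],0],[[0,0,0],0],[[0,0,0],0],[[0,0,0],0],[[0,0,0.005],0],[[0,0,0.02],0],[[0,0,0.05],0],[[0,0,0.09],0],[[0,0,0.13],0],[[0,0,0.17],0],[[-0.03,0,0.2],0],[[-0.06,0,0.22],0],[[-0.09,0,0.22],0],[[-0.09,0,0.22],0],[[-0.09,0,0.22],0]], "grip": -0.3}}

```text
time: 14.6
position: [0.4628, 0.2437, 0.268]
tool_rot: [-3.135, 0.173, -0.003]
ft_force: [1.4, -0.2, 0.3]
grip_width: 0.65
```

Run:
```python
from h import *
a=grab('scene');b=grab('side');w=grab('wrist')
for n,d in(('scene',a),('side',b),('wrist',w)):
    hsv=cv2.cvtColor(d['pixels'],cv2.COLOR_BGR2HSV)
    m=cv2.inRange(hsv,(108,100,30),(130,255,255))
    for q in cv2.findContours(m,0,2)[0]:
        if cv2.contourArea(q)>250:
            P=onz(d,q.reshape(-1,2),.075);r=cv2.minAreaRect(P[:,:2].astype(np.float32)*1000)
            if r[0][1]>100:print(n,'case',r)
    g=cv2.inRange(hsv,(65,90,20),(95,255,140))
    q=max(cv2.findContours(g,0,2)[0],key=cv2.contourArea);q=cv2.convexHull(q)
    print(n,'floor',cv2.minAreaRect(onz(d,q.reshape(-1,2),.03)[:,:2].astype(np.float32)*1000))
c=np.hstack([cv2.resize(a['pixels'],(400,300)),cv2.resize(b['pixels'],(400,300))])
cv2.imwrite('pics/c6.png',np.vstack([c,np.hstack([cv2.resize(w['pixels'],(400,300)),np.zeros((300,400,3),np.uint8)])])); s=get_state();print(s['ft_force'],s['position'])
```

```text
scene case ((557.7764892578125, 243.28614807128906), (128.0711669921875, 52.75624084472656), 83.37798309326172)
scene case ((-166.45501708984375, 273.0464172363281), (91.52391815185547, 125.30224609375), 0.23276707530021667)
scene floor ((543.8128051757812, 243.12185668945312), (225.18743896484375, 144.3298797607422), 83.69325256347656)
side case ((552.9693603515625, 240.24954223632812), (128.68695068359375, 48.423526763916016), 83.57564544677734)
side floor ((553.196533203125, 254.38876342773438), (203.34857177734375, 151.28280639648438), 83.30583953857422)
wrist case ((551.4390258789062, 243.09228515625), (126.95085906982422, 49.88212203979492), 83.53362274169922)
wrist floor ((548.287841796875, 243.50555419921875), (230.11964416503906, 158.90206909179688), 83.65660095214844)
[-0.1534787  -0.33483459 -1.5537531 ] [0.46357145 0.243096   0.26660077]
```

View pics/c6.png

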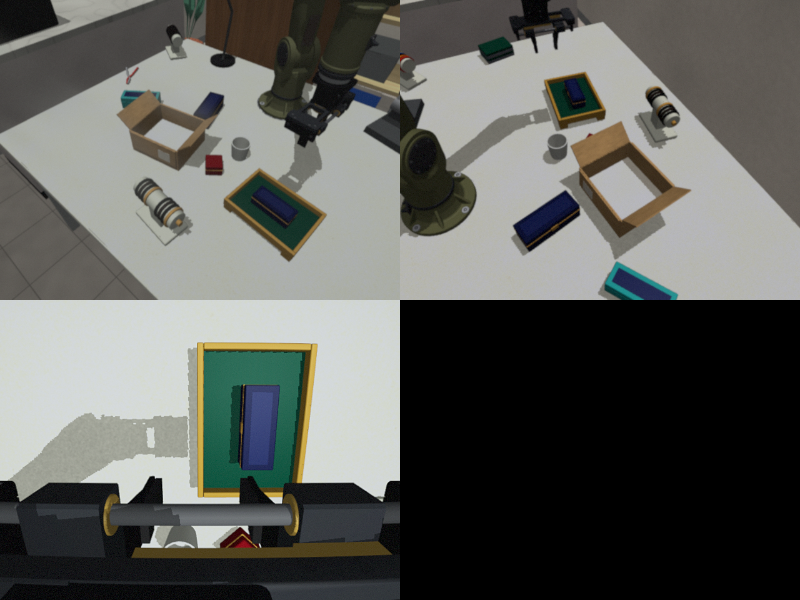

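The case lies flat within about 4 mm of the tray's middle and parallel to its long side, both flaps are open, and the gripper is clear. Handing in.

```bash
python3 -c "
from h import *
ticket.close_job()"
```

```text
the job is handed in; nothing more can be done
```

The navy case now lies flat, right way up, on the green floor of the tray, and both carton flaps are folded back and leaning outward. I swept each flap open with the shut fingers, gripped the case, carried it over and set it down. I let go only once the force reading showed contact with the floor.

- **Case position:** the last images put its centre about 3–5 mm from the tray's middle, against limits of 30 mm across and 35 mm along. The three cameras disagree by about 6 mm across and 3 mm along, partly because the rim hides some of the floor.
- **Case alignment:** its long side is within about 0.01 rad of the tray's.
- **Flaps:** measured once, just after folding, both were at about 2.3 rad against the required 1.75. I did not re-measure them, but they still looked open in the final views.
- **Bystanders:** I saw no change in the pot, ring box or bangle stand, though I checked this by eye only. The gripper was clear of everything when I handed in.

No check failed. The job ended at about 15 s of the 70 s allowed, and handing in reports no verdict.

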